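Tighten the cartridge nut of a kitchen mixer tap

TASK

The lever is off the sink mixer and its new cartridge is in: run the brass retaining nut down clockwise by hand (with the fingers) until it just seats, then take the adjustable wrench from the chopping board and tighten the nut one flat further with it (a sixth of a turn). Ease the wrench off and lay it back flat on the board without dropping it, and leave the other things where they are.

Things in the scene. Friction and masses are not known exactly. Their poses are not given: they have to be found in the camera images.
- tap: Fixed sink mixer, lever off: chromed round column 51 mm across with a flat shoulder 130 mm above the worktop. Origin: centre of its foot on the worktop; z up. The spout runs out along its x to 0.24 m, all below 112 mm. In the nut's middle stand a fixed white cartridge disc and a 9 mm square brass spindle, top 171 mm above the worktop.
- nut: Brass hex nut captive on top of the tap column, on its axis: 36 mm across flats, 42 mm over corners; flats 1 to 12.5 mm above the shoulder, then a bevel to its top at 16 mm. Origin: on its axis at the shoulder, 130 mm above the worktop; z up. Two flats face its own +y and -y, the others at 60 degree steps. It turns in place; clockwise from above tightens.
- nut_run (a joint): Run of the nut in rad, growing clockwise seen from above: -2.7 to -1.2 at the start, 0 where it bears on its seat. Light drag of about 0.15 N m, also when it is pushed back anticlockwise.
- nut_nip (a joint): Tightening of the nut past its seat in rad, clockwise: 0 until it has seated, then grows against a stiff drag of about 0.6 N m and stays where it is left. One flat is 1.05 rad.
- wrench: Loose steel adjustable wrench, 235 mm long, about 0.5 kg, lying flat. Origin: underside, middle of the handle; x runs along the handle to the jaws, z up. Handle 22 mm wide with parallel sides from x = -90 to +40 mm, 12 mm thick. Centre of mass about 17 mm from the origin towards the jaws.
- wrench_jaw (a point): Centre of the wrench's jaw gap, at underside level (wrench x = 105 mm, y = 0); belongs on the nut's axis. Jaws already set: 37.6 mm apart, 13 mm thick. The mouth opens 22.5 degrees from the wrench's +x towards its +y; the jaw faces run parallel to that direction, from 23 mm behind this point (throat) to 12 mm past it. About 5 degrees of play each way on the nut.
- board: Fixed wooden chopping board lying on the worktop left or right of the tap, 300 mm (its x) by 190 mm (its y), 20 mm thick, with a short tongue at its -x end. Origin: centre of the rectangle, at the underside; the top face is 20 mm above it.
- lever: Loose chromed tap lever, put aside on the worktop between robot and tap: cap 51 mm across, 34 mm high, with a bar 105 mm long to its -x, up to 41 mm high. Origin: centre of the cap's underside. Leave it alone.
- mill: Loose wooden pepper mill standing on a round wooden tray (236 mm across, fixed) on the other side of the tap from the board: 54 mm across, top 151 mm above the worktop. Origin: centre of its foot. Leave it alone.
- bottle: Loose white ceramic oil bottle standing on the same tray: 68 mm across, cork top 166 mm above the worktop. Origin: centre of its foot. Leave it alone.
- bowl: Loose small blue bowl on the same tray: 76 mm across, 30 mm high. Origin: centre of its foot. Leave it alone.
Things that resemble listed ones, but are neither listed nor needed, are in the scene too. There is more than one size of the wrench; the job needs the larger.

How it is judged:
On the way, in this order (a step that is already met when the one before it is completed fails the run):
1. the nut is run down to its seat by the fingers, with the wrench still lying on the board (value of joint nut_run above -0.12 rad and contact force between the fingers and nut above 1 N and distance of wrench from where it was at the start of the episode below 0.05 m), for 0.1 s.
2. the wrench tightens the nut past its seat (value of joint nut_nip above 0.6 rad and contact force between wrench and nut above 1 N), for 0.05 s.
At the end, for the whole second after the job is handed in: The nut is seated (nut_run above -0.2 rad) and tightened 0.6 to 1.5 rad past its seat; the wrench lies still and flat on the board (tilt under 0.08 rad, its handle's middle over the board's rectangle) (value of joint nut_nip between 0.6 and 1.5 rad and value of joint nut_run above -0.2 rad and x of wrench in the frame of board between -0.14 and 0.14 m and y of wrench in the frame of board between -0.09 and 0.09 m and z of wrench in the frame of board between 0.015 and 0.026 m and angle between wrench's own z axis and vertical below 0.08 rad and linear speed of wrench below 0.02 m/s); the robot touches nothing.
It fails at once if the fingers tighten the nut well past its seat (more than 0.4 rad) (contact force between the fingers and nut above 1 N and value of joint nut_nip above 0.4 rad).
It fails at once if the nut is overtightened (more than 1.6 rad past its seat) (value of joint nut_nip above 1.6 rad).
It fails at once if the wrench is dropped (it moves faster than 0.6 m/s out of the fingers' grasp) (linear speed of wrench above 0.6 m/s and contact force between the fingers and wrench below 0.5 N).
It fails at once if the lever, the mill, the bottle or the bowl is shifted more than 30 mm (distance of any of lever, mill, bottle, bowl from where it was at the start of the episode above 0.03 m).
It also fails if it takes over 72 s, if anything falls off the work surface, if the arm or the gripper's body presses on something with over 40 N, if the wrist force passes 120 N, or if a joint passes its speed limit or range.

ROBOT

A 6-joint arm with a two-finger parallel gripper is mounted at the origin on the work surface. World frame = base frame: x ahead of the robot, y to its left, z up, the work surface at z = 0. Lengths are in m, angles in rad, forces in N, time in s.
With the tool pointing down it reaches from about 0.375 to 0.9 m from the base axis. Payload 3.1 kg.
Tool frame: the origin (TCP) lies between the finger pads; the fingertips stand 19 mm ahead of it and the grasp point (between the pads) is the TCP; z points along the fingers, y is the line along which they close (so a half turn about z gives the same grasp; the last joint's range is limited). The gripper opens to 87 mm and grips with 3 to 60 N. Pads are 19 mm wide; open, the fingers measure 117 mm over their backs; the gripper's body (75 mm by 190 mm) begins 51 mm behind the grasp point.
Start: joints at [-1.377, 0.527, 1.433, -0, 1.181, -0.178], TCP at [0.228, -0.582, 0.242] pointing down, gripper open.
Joint ranges: [-3.08, 3.08], [-0.75, 2.2], [0.22, 2.44], [-1.43, 4.57], [0, 2.65], [-2.85, 2.85]. Speed limits (rad/s): [2.79, 2.79, 3.14, 3.14, 3.14, 3.14].

INTERFACE

Orientations are given as a unit quaternion [x, y, z, w].
In Python, from rig import telemetry, viewer, hand_in gives the robot as it stands. The module is installed in compiled form; this text tells all that it offers.
- The arm moves only by the shell command python3 -m creep 'ROWS' [FORCE]. ROWS is JSON, a list of rows, each an object with "translation": the shift along the tool's x, y, z in mm, a list of three; "roll": the turn about the tool's z in degrees; "gripper": the finger opening in mm, from 0 to 87. In form: [{"translation": [tx, ty, tz], "roll": roll, "gripper": gripper}, ...]. A call has 1 to 5 rows; each row is the pose to reach, as a shift and turn from the pose commanded when the call began, along the tool's axes at that moment; what a row does not reach only later rows make up. A row lasts 1/12 s, in which the tool goes at most 41.7 mm and 7.16 degrees, less where a joint would pass 70% of its speed; a pose out of reach is approached as far as the arm can. A call with a gripper value outside its range is refused whole. The fingers move at their own pace and stop on an object; FORCE is the grip in N (left out, the last holds). Time passes only in rows, so rows that repeat a pose let the fingers close. It gives the time, the measured TCP pose, the force, the opening and the grip force at its end, in the units of the state.
- telemetry.get_obs(): the state, without advancing time (a new reading comes with each control period).
- viewer.camera(name): name is "scene" or "top" or "wrist"; returns the picture (420x560x3 uint8, blue, green, red); there is no depth.
- viewer.camera_info(name): a dict with "intrinsics" (3x3 intrinsics, pixels), "k1" (the pictures are not rectified: a ray, as slopes to the right and down, at radius r is drawn at 1 + k1 r^2 times it, then the intrinsics apply), "rvec" (rotation vector, rad) and "tvec" (3), from world to camera coordinates, as OpenCV has them; the wrist camera has in their place "hand_eye" (4x4, takes a point from camera to tool coordinates, whose origin is the TCP and whose axes are the flange's). Camera axes: x right, y down, z forward; pixel columns grow to the right and rows downward; lengths in m; the calibration is good to about 2 mm. A picture is of the moment at which its call begins: read the wrist's pose just before it. camera_info takes no time and is no camera call.
- hand_in(): hands the job in; it is judged then, once.
Trained networks look in the newest picture that a camera, given by its name, has taken for a name from the list of things; names that differ only in an ending like _2 or _b are one class to them, and where a whole thing is asked for, a point or a joint stands for the part that bears it (a point fixed in the world has none). Each returns a list of dicts, best first, with "p" (0 to 1); they miss things now and then, are a little off and sometimes report something else, mostly with a low value. They report only what shows in the picture. A call takes as long as a camera call. They do not tell look-alikes from the thing itself.
- viewer.recognise(camera, thing): "bbox" ([left, top, width, height] in pixels, round what is visible of it).
The state is a dict: "time": time; "q": joint angles; "joint_velocities": joint speeds; "joint_torque": joint torques, N m; "position": TCP position; "tool_rot": TCP orientation; "ft_force": force on the tool from outside, world axes, zero at the start; "moment": the same for the moment, N m; "grip_width": finger opening in m; "grip_force": force on a finger pad.
Only numpy, scipy, OpenCV 4.12 (cv2) and the standard library are available. Lean on these libraries where they do the work, as an engineer would, in place of code of your own. Each camera call takes 0.05 s, during which the arm holds its last target. There are 200 camera calls.

## Working session

There is one attempt and no reset: what is moved stays moved. The work goes in short steps, Python scripts to look and compute and a shell command to move; the robot and the scene stay as the last step left them, time stands still between calls to the robot, and variables do not carry over. Pictures are saved under pics/ and viewed, at most 10 in all, crops included, and the job is handed in when it is done.

```bash
mkdir -p pics
cat > h.py <<'E'
import numpy as np, cv2
from scipy.spatial.transform import Rotation as R
from rig import telemetry, viewer
def cam(name):
    i=viewer.camera_info(name); K=np.array(i["intrinsics"]); 
    if "hand_eye" in i:
        o=telemetry.get_obs(); T=np.eye(4); T[:3,:3]=R.from_quat(o["tool_rot"]).as_matrix(); T[:3,3]=o["position"]
        T=T@np.array(i["hand_eye"]); return K,i["k1"],T[:3,:3].T,-T[:3,:3].T@T[:3,3]
    return K,i["k1"],cv2.Rodrigues(np.array(i["rvec"],float))[0],np.array(i["tvec"],float).ravel()
def pix2w(c,uv,z):
    K,k1,Rm,t=c; d=np.linalg.solve(K,[uv[0],uv[1],1])[:2]; s=d.copy()
    for _ in range(30): s=d/(1+k1*(s@s))
    r=Rm.T@np.array([s[0],s[1],1]); o=-Rm.T@t
    return o+r*(z-o[2])/r[2]
def w2pix(c,p):
    K,k1,Rm,t=c; q=Rm@np.array(p,float)+t; s=q[:2]/q[2]; s=s*(1+k1*(s@s)); return (K@[s[0],s[1],1])[:2]
E
python3 - <<'E'
from h import *
for n in("scene","top","wrist"):
    im=viewer.camera(n); cv2.imwrite(f"pics/{n}0.png",im)
    i=viewer.camera_info(n); print(n,{k:np.round(v,3).tolist() for k,v in i.items()})
c=cam("top")
for t in("tap","nut","wrench","board","lever","mill","bottle","bowl"):
    print(t,[(np.round(d["bbox"]).tolist(),round(d["p"],2)) for d in viewer.recognise("top",t)])
print(telemetry.get_obs())
E
```

```text
scene {'intrinsics': [[441.411, 0.0, 286.655], [0.0, 441.411, 207.263], [0.0, 0.0, 1.0]], 'k1': -0.077, 'rvec': [1.289, 2.421, -0.775], 'tvec': [0.21, -0.305, 1.522]}
top {'intrinsics': [[421.335, 0.0, 278.373], [0.0, 421.335, 212.886], [0.0, 0.0, 1.0]], 'k1': -0.062, 'rvec': [2.139, -2.106, 0.21], 'tvec': [0.077, 0.492, 1.382]}
wrist {'intrinsics': [[320.558, 0.0, 276.083], [0.0, 320.558, 209.4], [0.0, 0.0, 1.0]], 'k1': -0.028, 'hand_eye': [[-0.0, -0.957, -0.29, 0.081], [1.0, -0.0, 0.0, -0.001], [-0.0, -0.29, 0.957, -0.143], [0.0, 0.0, 0.0, 1.0]]}
tap [([379.0, 196.0, 29.0, 24.0], 0.44), ([194.0, 174.0, 22.0, 68.0], 0.18)]
nut [([378.0, 194.0, 32.0, 24.0], 0.6)]
wrench [([195.0, 176.0, 20.0, 67.0], 0.7), ([119.0, 162.0, 28.0, 46.0], 0.65)]
board [([172.0, 164.0, 64.0, 112.0], 0.83)]
lever [([293.0, 241.0, 22.0, 29.0], 0.81)]
mill [([414.0, 205.0, 29.0, 27.0], 0.63)]
bottle [([382.0, 193.0, 26.0, 25.0], 0.94)]
bowl [([383.0, 224.0, 23.0, 25.0], 0.92)]
{'time': 0.55, 'q': array([-1.37649768e+00,  5.27520601e-01,  1.43276267e+00,  3.54473610e-05,
        1.18139894e+00, -1.78490244e-01]), 'joint_velocities': array([ 0.00066403,  0.0005683 , -0.00045114, -0.00022308, -0.00170312,
        0.00055586]), 'joint_torque': array([-9.18113183e-04, -4.39673209e+01, -1.76844764e+01,  6.32812805e-02,
        5.10343141e-02, -3.82539235e-05]), 'position': array([ 0.22766516, -0.58200115,  0.24151573]), 'tool_rot': array([ 9.82680038e-01,  1.85310392e-01,  1.60421100e-05, -4.49057173e-05]), 'ft_force': array([-0.30151851,  0.67138951,  0.24129709]), 'moment': array([-0.03716605,  0.00938354, -0.01369227]), 'grip_force': 0.0, 'grip_width': 0.08670707356649923}
```

View pics/top0.png

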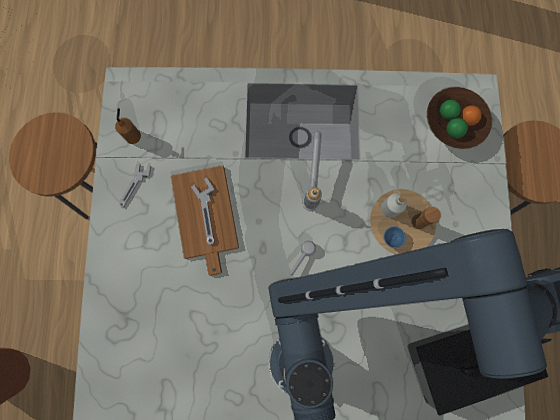

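View pics/scene0.png

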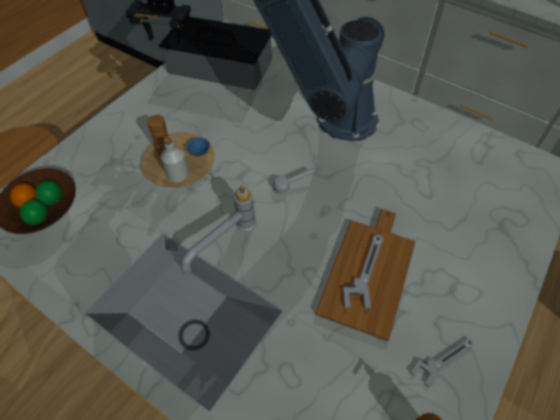

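The top view shows two wrench candidates: one on the board at about (207,210), and one on the bare worktop at about (135,185), which looks shorter. The tap and nut are at (313,195) and the lever is at about (305,252). The tray with mill, bottle and bowl is at about (405,220). I'll check the board wrench in a close crop.

Run:
```python
from h import *
im=cv2.imread("pics/top0.png"); s=cv2.imread("pics/scene0.png")
a=cv2.resize(im[160:280,165:245],None,fx=5,fy=5,interpolation=cv2.INTER_CUBIC)
b=cv2.resize(im[180:220,293:333],(390,300),interpolation=cv2.INTER_CUBIC)
b=cv2.resize(im[180:215,293:333],(390,341),interpolation=cv2.INTER_CUBIC)
e=s[175:235,215:285]; e=cv2.resize(e,(302,259),interpolation=cv2.INTER_CUBIC)
out=np.zeros((600,800,3),np.uint8); out[:,:400]=a; out[:341,405:795]=b; out[341:600,405:707]=e
cv2.imwrite("pics/crop1.png",out)
c=cam("top"); d=cam("scene")
for n,p,z in(("A end",(211,242),.032),("A jaw",(204,186),.032),("B end",(124,206),.012),("B jaw",(143,172),.012),("nut",(313,191),.146),("lever",(307,247),.034)): print(n,pix2w(c,p,z).round(3))
print("nut scene",pix2w(d,(243,195),.146).round(3))
```

```text
A end [0.389 0.312 0.032]
A jaw [0.584 0.345 0.032]
B end [0.513 0.627 0.012]
B jaw [0.638 0.569 0.012]
nut [ 0.544 -0.024  0.146]
lever [ 0.377 -0.013  0.034]
nut scene [ 0.547 -0.023  0.146]
```

View pics/crop1.png

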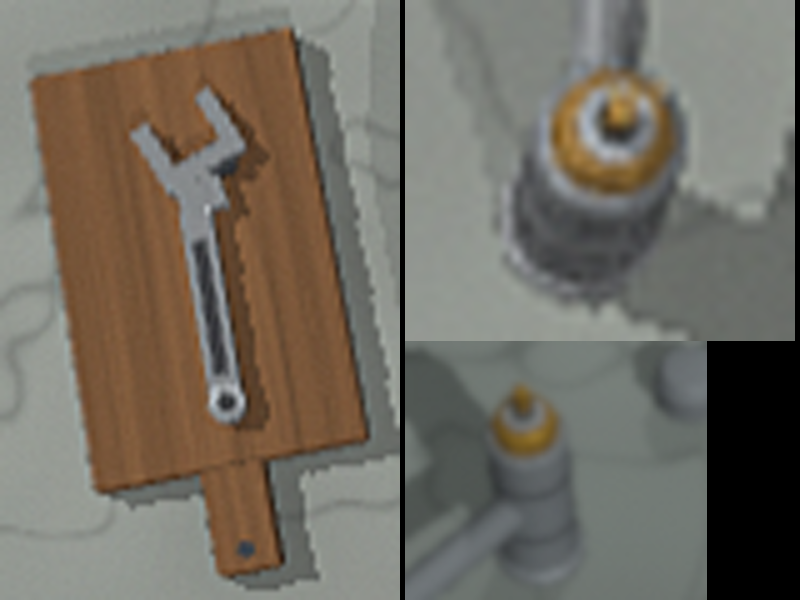

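The crop confirms the board wrench as the right one. Its mouth opens up-left at about (203,186), and it measures about 0.2 m between my marks, while the one on the worktop is only about 0.14 m. The brass nut with its spindle is at about (313,195). Moving over the nut now.

```bash
R='' ; python3 -m creep '[{"translation":[31,-25,0],"roll":0,"gripper":87},{"translation":[62,-50,0],"roll":0,"gripper":87},{"translation":[93,-75,0],"roll":0,"gripper":87},{"translation":[124,-100,0],"roll":0,"gripper":87},{"translation":[155,-126,0],"roll":0,"gripper":87}]' 
python3 -m creep '[{"translation":[31,-25,0],"roll":0,"gripper":87},{"translation":[62,-50,0],"roll":0,"gripper":87},{"translation":[93,-75,0],"roll":0,"gripper":87},{"translation":[124,-100,0],"roll":0,"gripper":87},{"translation":[155,-126,0],"roll":0,"gripper":87}]'
```

```text
time: 0.97
position: [0.3267, -0.4069, 0.2417]
tool_rot: [0.983, 0.185, 0.0, 0.0]
ft_force: [0.4, 0.3, -0.1]
grip_width: 0.0868
grip_force: 0.0
time: 1.38
position: [0.4254, -0.2329, 0.2419]
tool_rot: [0.983, 0.185, 0.0, 0.0]
ft_force: [0.9, -0.2, -0.3]
grip_width: 0.087
grip_force: 0.0
```

```bash
python3 -m creep '[{"translation":[31,-25,0],"roll":0,"gripper":87},{"translation":[62,-50,0],"roll":0,"gripper":87},{"translation":[93,-75,0],"roll":0,"gripper":87},{"translation":[124,-100,0],"roll":0,"gripper":87},{"translation":[155,-126,0],"roll":0,"gripper":87}]' >/dev/null
python3 -m creep '[{"translation":[31,-25,0],"roll":0,"gripper":87},{"translation":[31,-25,0],"roll":0,"gripper":87},{"translation":[31,-25,0],"roll":0,"gripper":87}]'
python3 - <<'E'
from h import *
c=cam("wrist"); im=viewer.camera("wrist"); cv2.imwrite("pics/w1.png",im)
print(w2pix(c,[.545,-.024,.146]),telemetry.get_obs()["q"].round(3))
cv2.imwrite("pics/w1c.png",cv2.resize(im[130:310,170:410],None,fx=3.3,fy=3.3,interpolation=cv2.INTER_CUBIC))
E
```

```text
time: 2.05
position: [0.5435, -0.0241, 0.2416]
tool_rot: [0.982, 0.188, 0.0, 0.0]
ft_force: [-0.3, -0.2, -1.0]
grip_width: 0.0869
grip_force: 0.0
[277.93503288 217.94355875] [-2.520e-01  4.180e-01  1.638e+00 -1.000e-03  1.086e+00  9.440e-01]
```

View pics/w1c.png

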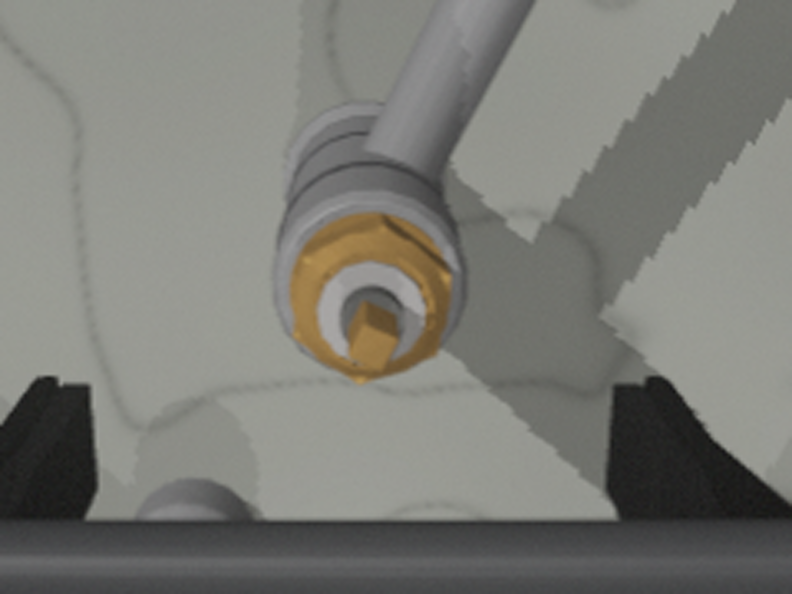

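The wrist crop shows the nut, with hex corners at about (360,381), (438,354), (452,268), (381,213), (302,262) and (294,335). Next I fit its centre and yaw.

Run:
```python
from h import *
from scipy.optimize import least_squares
c=cam("wrist"); P=np.array([(360,381),(438,354),(452,268),(381,213),(302,262),(294,335)])/3.3+[170,130]
W=np.array([pix2w(c,p,.1425)[:2] for p in P]); print(W.round(4))
def f(x): 
    a=x[2]+np.radians(60)*np.arange(6)*s; return (x[:2]+.0208*np.c_[np.cos(a),np.sin(a)]-W).ravel()
for s in(1,-1):
    a0=np.arctan2(*(W[0]-W.mean(0))[::-1]); r=least_squares(f,[*W.mean(0),a0]); print(s,r.x[:2],np.degrees(r.x[2]),r.cost)
m=R.from_quat(telemetry.get_obs()["tool_rot"]).as_matrix(); print(np.degrees(np.arctan2(m[1,0],m[0,0])))
```

```text
[[ 0.5215 -0.0354]
 [ 0.5352 -0.0506]
 [ 0.5568 -0.0451]
 [ 0.5631 -0.0242]
 [ 0.545  -0.0111]
 [ 0.5269 -0.0159]]
1 [ 0.54139912 -0.03037836] -164.44420476796915 4.164248615852176e-06
-1 [ 0.54139912 -0.03037836] -205.39829101167166 0.0025658784475267086
21.496883547067707
```

```bash
python3 -m creep '[{"translation":[-3,4,0],"roll":-7,"gripper":70},{"translation":[-3,4,0],"roll":-14,"gripper":70},{"translation":[-3,4,0],"roll":-21,"gripper":70},{"translation":[-3,4,0],"roll":-28,"gripper":70},{"translation":[-3,4,0],"roll":-35,"gripper":70}]' >/dev/null
python3 -m creep '[{"translation":[0,0,0],"roll":-7,"gripper":70},{"translation":[0,0,0],"roll":-14,"gripper":70},{"translation":[0,0,0],"roll":-21,"gripper":70},{"translation":[0,0,0],"roll":-28,"gripper":70},{"translation":[0,0,0],"roll":-35,"gripper":70}]' >/dev/null
python3 -m creep '[{"translation":[0,0,0],"roll":-7,"gripper":70},{"translation":[0,0,0],"roll":-14,"gripper":70},{"translation":[0,0,0],"roll":-21,"gripper":70},{"translation":[0,0,0],"roll":-28,"gripper":70},{"translation":[0,0,0],"roll":-35,"gripper":70}]' >/dev/null
python3 -m creep '[{"translation":[0,0,0],"roll":-7,"gripper":70},{"translation":[0,0,0],"roll":-9,"gripper":70},{"translation":[0,0,0],"roll":-9,"gripper":70},{"translation":[0,0,0],"roll":-9,"gripper":70}]'
python3 - <<'E'
from h import *
c=cam("wrist"); im=viewer.camera("wrist")
m=R.from_quat(telemetry.get_obs()["tool_rot"]).as_matrix(); print(np.degrees(np.arctan2(m[1,0],m[0,0])),telemetry.get_obs()["q"].round(3))
cv2.imwrite("pics/w2c.png",cv2.resize(im[160:300,190:376],None,fx=4,fy=4,interpolation=cv2.INTER_CUBIC))
a=np.radians(15.56)
for k in range(6): print(((w2pix(c,[.5414+.0208*np.cos(a+k*np.pi/3),-.0304+.0208*np.sin(a+k*np.pi/3),.1425])-[190,160])*4).round())
E
```

```text
time: 3.68
position: [0.5409, -0.0323, 0.2416]
tool_rot: [0.381, 0.924, -0.0, -0.0]
ft_force: [1.0, 0.6, 0.7]
grip_width: 0.0702
grip_force: 0.0
135.18149683607098 [-0.265  0.416  1.641 -0.     1.085 -1.054]
[438. 276.]
[439. 176.]
[347. 125.]
[255. 177.]
[258. 277.]
[348. 324.]
```

View pics/w2c.png

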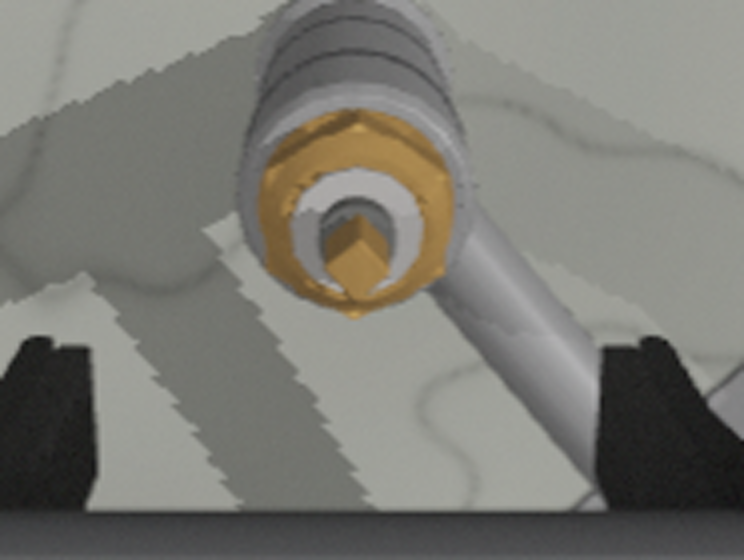

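The corners sit within about 2 mm of the prediction and the flats are lined up with the fingers. Going down and closing.

```bash
python3 -m creep '[{"translation":[2,2,30],"roll":0,"gripper":62},{"translation":[2,2,60],"roll":0,"gripper":62},{"translation":[2,2,80],"roll":0,"gripper":62},{"translation":[2,2,89],"roll":0,"gripper":62},{"translation":[2,2,89],"roll":0,"gripper":62}]' 
python3 -m creep '[{"translation":[0,0,0],"roll":0,"gripper":30},{"translation":[0,0,0],"roll":0,"gripper":30},{"translation":[0,0,0],"roll":0,"gripper":30},{"translation":[0,0,0],"roll":0,"gripper":30},{"translation":[0,0,0],"roll":0,"gripper":30}]' 15
python3 -c "
from h import *;print(telemetry.get_obs()['moment'])"
```

```text
time: 4.15
position: [0.5399, -0.0281, 0.1506]
tool_rot: [0.38, 0.925, -0.0, -0.002]
ft_force: [0.3, 0.6, 0.0]
grip_width: 0.0621
grip_force: 0.0
time: 4.57
position: [0.5411, -0.0291, 0.1535]
tool_rot: [0.379, 0.925, -0.001, 0.0]
ft_force: [-5.2, -9.4, 5.3]
grip_width: 0.0364
grip_force: 5.0
[-1.53943551  0.80098148 -0.06221971]
```

```bash
python3 -m creep '[{"translation":[0,-1,0],"roll":0,"gripper":30},{"translation":[0,-1,0],"roll":0,"gripper":30}]' 20
python3 -m creep '[{"translation":[0,0,0],"roll":6,"gripper":30},{"translation":[0,0,0],"roll":12,"gripper":30},{"translation":[0,0,0],"roll":18,"gripper":30},{"translation":[0,0,0],"roll":24,"gripper":30},{"translation":[0,0,0],"roll":24,"gripper":30}]' 
python3 -c "
from h import *;o=telemetry.get_obs();print(o['moment'],o['q'])"
```

```text
time: 4.73
position: [0.5409, -0.0295, 0.1535]
tool_rot: [0.38, 0.925, -0.0, 0.001]
ft_force: [-2.5, -2.6, 5.6]
grip_width: 0.0362
grip_force: 20.0
time: 5.15
position: [0.5411, -0.0293, 0.1535]
tool_rot: [0.565, 0.825, -0.0, 0.001]
ft_force: [-1.7, -2.7, 6.8]
grip_width: 0.0361
grip_force: 20.0
[-0.55628469  0.28241315 -0.11163271] [-2.59935462e-01  5.40083136e-01  1.72597345e+00 -1.26486991e-03
  8.74204585e-01 -6.28775779e-01]
```

```bash
cat > m.py <<'E'
from h import *
o=telemetry.get_obs(); m=R.from_quat(o["tool_rot"]).as_matrix()
print("Mz",o["moment"][2].round(3),"F",o["ft_force"].round(1),"yaw",np.degrees(np.arctan2(m[1,0],m[0,0])).round(1),"q6",o["q"][5].round(3),o["time"])
E
python3 m.py
python3 -m creep '[{"translation":[0,0,0],"roll":7,"gripper":30},{"translation":[0,0,0],"roll":14,"gripper":30},{"translation":[0,0,0],"roll":18,"gripper":30}]' >/dev/null; python3 m.py
python3 -m creep '[{"translation":[0,0,0],"roll":6,"gripper":30},{"translation":[0,0,0],"roll":12,"gripper":30}]' >/dev/null; python3 m.py
python3 -m creep '[{"translation":[0,0,0],"roll":6,"gripper":30},{"translation":[0,0,0],"roll":12,"gripper":30}]' >/dev/null; python3 m.py
```

```text
Mz -0.112 F [-1.7 -2.7  6.8] yaw 111.2 q6 -0.629 5.15
Mz 0.143 F [-2.  -2.3  5. ] yaw 93.1 q6 -0.314 5.4
Mz 0.224 F [-1.3 -1.8  5.4] yaw 81.1 q6 -0.104 5.5667
Mz 0.135 F [-1.3 -2.   4.3] yaw 69.1 q6 0.105 5.7333
```

```bash
python3 -m creep '[{"translation":[0,0,0],"roll":5,"gripper":30}]' >/dev/null; python3 m.py
python3 -m creep '[{"translation":[0,0,0],"roll":5,"gripper":30}]' >/dev/null; python3 m.py
python3 -m creep '[{"translation":[0,0,0],"roll":5,"gripper":30}]' >/dev/null; python3 m.py
```

```text
Mz 0.139 F [-0.8 -2.9  5.5] yaw 64.1 q6 0.192 5.8167
Mz 0.156 F [-1.1 -2.1  4.2] yaw 59.2 q6 0.279 5.9
Mz 0.187 F [-0.8 -1.6  5. ] yaw 54.2 q6 0.366 5.9833
```

```bash
python3 -m creep '[{"translation":[0,0,0],"roll":5,"gripper":30}]' >/dev/null; python3 m.py
python3 -m creep '[{"translation":[0,0,0],"roll":5,"gripper":30}]' >/dev/null; python3 m.py
python3 -m creep '[{"translation":[0,0,0],"roll":5,"gripper":30}]' >/dev/null; python3 m.py
```

```text
Mz 0.207 F [-1.3 -2.7  4.8] yaw 49.2 q6 0.453 6.0667
Mz 0.196 F [-0.9 -3.5  5.6] yaw 44.2 q6 0.541 6.15
Mz 0.143 F [-0.9 -2.7  5.4] yaw 39.2 q6 0.628 6.2333
```

```bash
python3 -m creep '[{"translation":[0,0,0],"roll":5,"gripper":30}]' >/dev/null; python3 m.py
python3 -m creep '[{"translation":[0,0,0],"roll":5,"gripper":30}]' >/dev/null; python3 m.py
python3 -m creep '[{"translation":[0,0,0],"roll":5,"gripper":30}]' >/dev/null; python3 m.py
```

```text
Mz 0.154 F [-0.1 -2.8  4.3] yaw 34.2 q6 0.715 6.3167
Mz 0.125 F [-0.8 -3.1  5.1] yaw 29.2 q6 0.802 6.4
Mz 0.171 F [-1.  -2.2  4.4] yaw 24.2 q6 0.89 6.4833
```

```bash
python3 -m creep '[{"translation":[0,0,0],"roll":5,"gripper":30}]' >/dev/null; python3 m.py
python3 -m creep '[{"translation":[0,0,0],"roll":5,"gripper":30}]' >/dev/null; python3 m.py
python3 -m creep '[{"translation":[0,0,0],"roll":5,"gripper":30}]' >/dev/null; python3 m.py
```

```text
Mz 0.153 F [-1.3 -3.2  4.7] yaw 19.2 q6 0.977 6.5667
Mz 0.132 F [-0.8 -3.8  4.1] yaw 14.2 q6 1.064 6.65
Mz 0.161 F [-1.  -3.6  4.7] yaw 9.2 q6 1.151 6.7333
```

```bash
python3 -m creep '[{"translation":[0,0,0],"roll":5,"gripper":30}]' >/dev/null; python3 m.py
python3 -m creep '[{"translation":[0,0,0],"roll":5,"gripper":30}]' >/dev/null; python3 m.py
```

```text
Mz 0.149 F [-1.1 -3.6  4.7] yaw 4.2 q6 1.239 6.8167
Mz 0.184 F [-1.4 -4.5  4.5] yaw -0.8 q6 1.326 6.9
```

```bash
python3 -m creep '[{"translation":[0,0,0],"roll":5,"gripper":30}]' |grep grip; python3 m.py
python3 -m creep '[{"translation":[0,0,0],"roll":5,"gripper":30}]' >/dev/null; python3 m.py
python3 -m creep '[{"translation":[0,0,0],"roll":4,"gripper":30}]' >/dev/null; python3 m.py
```

```text
grip_width: 0.0356
grip_force: 20.1
Mz 0.648 F [ 0.2 -2.1  1.6] yaw -5.8 q6 1.413 6.9833
Mz 0.667 F [-0.1 -3.6  3. ] yaw -10.7 q6 1.499 7.0667
Mz 0.653 F [ 0.4 -3.6  2.6] yaw -14.7 q6 1.569 7.15
```

Torque jumped from 0.15 to 0.65 N m, so the nut is seated. I hold briefly, record the pose, then release.

```bash
python3 -m creep '[{"translation":[0,0,0],"roll":0,"gripper":30},{"translation":[0,0,0],"roll":0,"gripper":30},{"translation":[0,0,0],"roll":0,"gripper":30}]'; python3 m.py
python3 -m creep '[{"translation":[0,0,0],"roll":0,"gripper":62},{"translation":[0,0,0],"roll":0,"gripper":62},{"translation":[0,0,0],"roll":0,"gripper":62},{"translation":[0,0,0],"roll":0,"gripper":62}]'; python3 m.py
python3 -m creep '[{"translation":[0,0,-30],"roll":0,"gripper":62},{"translation":[0,0,-60],"roll":0,"gripper":62},{"translation":[0,0,-90],"roll":0,"gripper":62}]' >/dev/null; python3 m.py
```

```text
time: 7.4
position: [0.5425, -0.0301, 0.1535]
tool_rot: [0.992, -0.126, 0.002, 0.001]
ft_force: [1.0, -5.8, 3.4]
grip_width: 0.0362
grip_force: 20.0
Mz 0.235 F [ 1.  -5.8  3.4] yaw -14.5 q6 1.564 7.4
time: 7.73
position: [0.54, -0.028, 0.1521]
tool_rot: [0.992, -0.127, -0.001, -0.001]
ft_force: [-0.1, 0.3, -1.0]
grip_width: 0.055
grip_force: 0.0
Mz -0.014 F [-0.1  0.3 -1. ] yaw -14.6 q6 1.566 7.7333
Mz -0.011 F [ 1.6 -0.6 -0.5] yaw -14.6 q6 1.566 7.9833
```

Nut fit: centre (0.5411, -0.0297), flat directions at 45.5° + 60k. Mounting the wrench at yaw 23° and turning to -37° looks comfortable. Moving over the wrench.

```bash
python3 -m creep '[{"translation":[-15,-37,0],"roll":0,"gripper":62},{"translation":[-30,-74,0],"roll":0,"gripper":62},{"translation":[-45,-111,0],"roll":0,"gripper":62},{"translation":[-60,-148,0],"roll":0,"gripper":62},{"translation":[-75,-185,0],"roll":0,"gripper":62}]' >/dev/null
python3 -m creep '[{"translation":[-15,-37,0],"roll":-5,"gripper":62},{"translation":[-30,-74,0],"roll":-10,"gripper":62},{"translation":[-45,-111,0],"roll":-15,"gripper":62},{"translation":[-60,-148,0],"roll":-20,"gripper":62},{"translation":[-61,-153,0],"roll":-25,"gripper":62}]' >/dev/null
python3 -m creep '[{"translation":[0,0,0],"roll":0,"gripper":62},{"translation":[0,0,0],"roll":0,"gripper":62},{"translation":[0,0,0],"roll":0,"gripper":62}]'; python3 m.py
python3 - <<'E'
from h import *
c=cam("wrist"); im=viewer.camera("wrist"); cv2.imwrite("pics/w3.png",im)
for k in(-90,0,17,40,105): print(k,w2pix(c,[.477+k*.000985,.329+k*.000175,.032]).round())
E
```

```text
time: 9.07
position: [0.4942, 0.3317, 0.2421]
tool_rot: [0.996, 0.089, -0.001, 0.0]
ft_force: [-0.5, -0.6, 0.6]
grip_width: 0.0625
grip_force: 0.0
Mz -0.017 F [-0.5 -0.6  0.6] yaw 10.2 q6 1.796 9.0667
-90 [276. 272.]
0 [277. 201.]
17 [277. 187.]
40 [277. 167.]
105 [277. 105.]
```

View pics/w3.png

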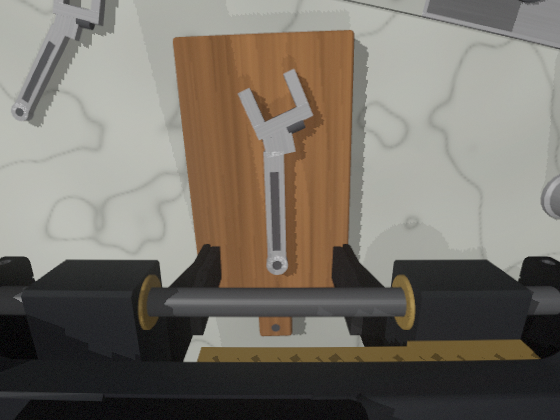

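The picture shows the board wrench lying nearly along the image column: eye at (277,265), handle x≈276, jaws at about (275,100). One crop for the jaw edges.

Run:
```python
from h import *
im=cv2.imread("pics/w3.png")
cv2.imwrite("pics/w3c.png",cv2.resize(im[60:170,225:335],None,fx=5.4,fy=5.4,interpolation=cv2.INTER_CUBIC))
g=cv2.cvtColor(im,cv2.COLOR_BGR2HSV)
# handle edges: grey (low saturation) pixels between board brown
c=cam("wrist")
for v in(170,190,210,230):
    s=g[v,250:300,1]; u=np.where(s<90)[0]+250; print(v,u.min(),u.max(), pix2w(c,(u.min()-.5,v),.032).round(4),pix2w(c,(u.max()+.5,v),.032).round(4), s.tolist() if v==190 else "")
```

```text
170 264 284 [0.5104 0.3495 0.032 ] [0.5145 0.3265 0.032 ] 
190 265 284 [0.4881 0.3446 0.032 ] [0.4921 0.3223 0.032 ] [136, 137, 136, 138, 138, 140, 138, 139, 137, 138, 135, 139, 135, 135, 96, 29, 2, 2, 3, 3, 4, 6, 9, 9, 12, 9, 12, 9, 8, 2, 0, 3, 2, 3, 20, 134, 140, 139, 139, 139, 137, 135, 142, 142, 135, 136, 137, 138, 138, 135]
210 265 285 [0.4648 0.3406 0.032 ] [0.4691 0.3168 0.032 ] 
230 266 285 [0.4408 0.3354 0.032 ] [0.4449 0.3123 0.032 ]
```

View pics/w3c.png

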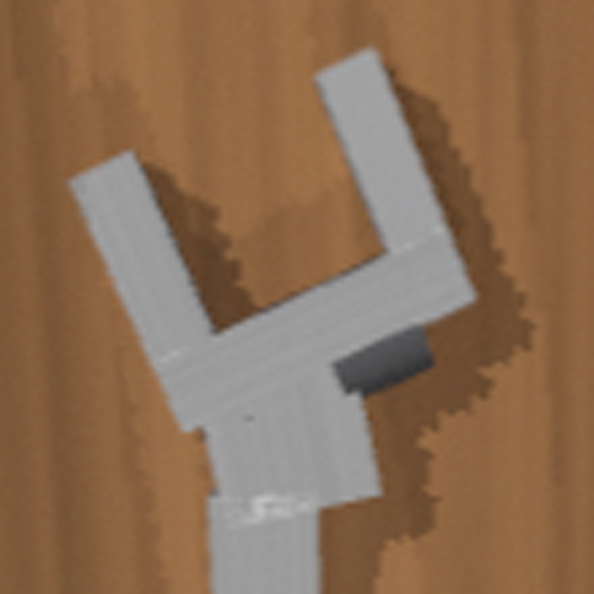

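Run:
```python
from h import *
from scipy.optimize import least_squares
c=cam("wrist"); P=np.array([(133,152),(213,333),(317,78),(388,252)])/5.4+[225,60]-.4
W=np.array([pix2w(c,p,.033)[:2] for p in P])
b=np.radians(22.5); m=np.array([np.cos(b),np.sin(b)]); n=np.array([-m[1],m[0]])
L=np.array([.0188*n+.012*m,.0188*n-.023*m,-.0188*n+.012*m,-.0188*n-.023*m])+[.105,0]
rot=lambda a:np.array([[np.cos(a),-np.sin(a)],[np.sin(a),np.cos(a)]])
H=[(.5125,.338),(.4429,.3239),(.49,.3335),(.467,.3287)]
def f(x):
    r=(x[:2]+L@rot(x[2]).T-W).ravel(); nn=rot(x[2])@[0,1]
    return np.r_[r,[(np.array(h)-x[:2])@nn for h in H]]
r=least_squares(f,[.477,.329,.19]); print(r.x[:2],np.degrees(r.x[2]),(r.fun*1000).round(1))
x=r.x; g=x[:2]+rot(x[2])@[.017,0]; print("grasp",g)
o=telemetry.get_obs(); T=R.from_quat(o["tool_rot"]).as_matrix(); print("tool shift",(T.T@(np.r_[g,.0415]-o["position"])*1000).round(1),"eye",pix2w(c,(277,265),.032)[:2],"at x",rot(-x[2])@(pix2w(c,(277,265),.032)[:2]-x[:2]))
```

```text
[0.48923234 0.33351126] 11.840008799185114 [-1.3 -0.9  0.2  0.1  0.7  0.3  0.4 -0.1 -0.4  0.1 -0.2 -0.1]
grasp [0.50587065 0.33699931]
tool shift [ 12.4  -3.6 200.7] eye [0.39847969 0.31404472] at x [-0.09281596 -0.00043179]
```

The fit residuals are under 1.5 mm. Descending onto the handle.

```bash
python3 -m creep '[{"translation":[6,-2,38],"roll":-2,"gripper":62},{"translation":[12,-4,76],"roll":-2,"gripper":62},{"translation":[12,-4,114],"roll":-2,"gripper":62},{"translation":[12,-4,150],"roll":-2,"gripper":62},{"translation":[12,-4,180],"roll":-2,"gripper":62}]' >/dev/null
python3 -m creep '[{"translation":[0,0,14],"roll":0,"gripper":62},{"translation":[0,0,20],"roll":0,"gripper":62},{"translation":[0,0,20],"roll":0,"gripper":62}]'
python3 -m creep '[{"translation":[0,0,0],"roll":0,"gripper":10},{"translation":[0,0,0],"roll":0,"gripper":10},{"translation":[0,0,0],"roll":0,"gripper":10},{"translation":[0,0,0],"roll":0,"gripper":10},{"translation":[0,0,0],"roll":0,"gripper":10}]' 50
python3 -m creep '[{"translation":[0,0,0],"roll":0,"gripper":10},{"translation":[0,0,0],"roll":0,"gripper":10},{"translation":[0,0,0],"roll":0,"gripper":10}]'; python3 m.py
```

```text
time: 9.78
position: [0.5053, 0.337, 0.0414]
tool_rot: [0.994, 0.106, -0.002, 0.001]
ft_force: [-0.3, -0.4, -0.6]
grip_width: 0.0619
grip_force: 0.0
time: 10.2
position: [0.5062, 0.339, 0.0435]
tool_rot: [0.994, 0.108, 0.001, -0.0]
ft_force: [0.0, 0.4, 0.6]
grip_width: 0.0361
grip_force: 0.0
time: 10.45
position: [0.5059, 0.3383, 0.043]
tool_rot: [0.994, 0.108, 0.0, 0.0]
ft_force: [-0.2, -2.4, 3.2]
grip_width: 0.0213
grip_force: 50.0
Mz -0.082 F [-0.2 -2.4  3.2] yaw 12.4 q6 1.762 10.45
```

```bash
python3 -m creep '[{"translation":[0,0,-10],"roll":0,"gripper":10},{"translation":[0,0,-30],"roll":0,"gripper":10},{"translation":[0,0,-60],"roll":0,"gripper":10},{"translation":[0,0,-90],"roll":0,"gripper":10},{"translation":[0,0,-120],"roll":0,"gripper":10}]' >/dev/null
python3 -m creep '[{"translation":[0,0,-30],"roll":0,"gripper":10},{"translation":[0,0,-60],"roll":0,"gripper":10},{"translation":[0,0,-85],"roll":0,"gripper":10},{"translation":[0,0,-85],"roll":0,"gripper":10}]'
python3 m.py
python3 - <<'E'
from h import *
im=viewer.camera("wrist"); cv2.imwrite("pics/w4.png",im)
cv2.imwrite("pics/w4c.png",cv2.resize(im[0:290,140:400],None,fx=2,fy=2,interpolation=cv2.INTER_CUBIC))
o=telemetry.get_obs(); c=cam("wrist"); T=R.from_quat(o["tool_rot"]).as_matrix()
for q in[(.105,0)]: print(w2pix(c,o["position"]+T@[.0877,0,.010]))
print(o["moment"])
E
```

```text
time: 11.2
position: [0.5081, 0.3404, 0.2533]
tool_rot: [0.994, 0.108, 0.005, -0.002]
ft_force: [1.0, 0.6, -3.2]
grip_width: 0.0214
grip_force: 50.0
Mz -0.017 F [ 1.   0.6 -3.2] yaw 12.4 q6 1.762 11.2
[278.56091233  96.02075786]
[0.01951019 0.028271   0.04997675]
```

View pics/w4c.png

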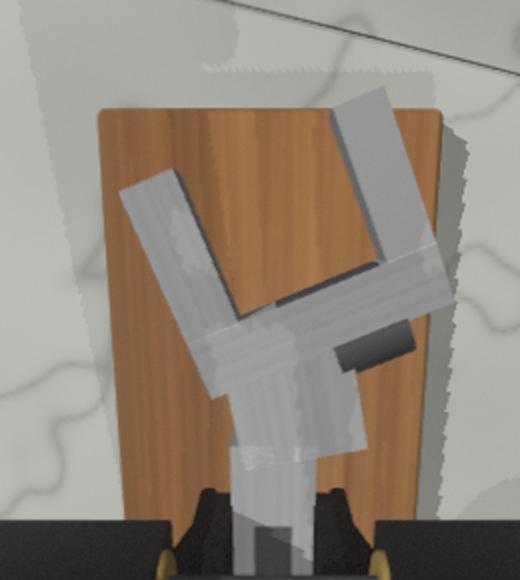

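The wrench is held level. Inner jaw corners are at (177,170), (240,320), (331,112) and (384,264). Fitting the jaw in the tool frame.

Run:
```python
from h import *
from scipy.optimize import least_squares
c=cam("wrist"); o=telemetry.get_obs(); T=R.from_quat(o["tool_rot"]).as_matrix(); p0=np.array(o["position"])
P=np.array([(177,170),(240,320),(331,112),(384,264)])/2+[140,0]-.25
m=np.array([1,0]);n=np.array([0,1])
# tool frame: y is mirrored wrt wrench y (tool z down)
def pts(x):
    b=np.radians(22.5)+x[2]; m=np.array([np.cos(b),-np.sin(b)]); n=np.array([-np.sin(b),-np.cos(b)])
    q=[.0188*n+.012*m,.0188*n-.023*m,-.0188*n+.012*m,-.0188*n-.023*m]
    return [p0+T@np.r_[x[:2]+v,x[3]] for v in q]
f=lambda x:np.ravel([w2pix(c,a)-b for a,b in zip(pts(x),P)])
for fix in(0,1):
    r=least_squares((lambda x:f(np.r_[x[:3],.010])) if fix else f,[.0877,0,0,.010],x_scale=[.01,.01,.1,.01]); print(r.x[:2],np.degrees(r.x[2]),r.x[3],r.fun.round(1))
a=np.radians(23);
```

```text
[ 0.08714563 -0.00074605] -1.5453569911221905 0.011870888784538526 [ 0.5  2.4 -2.2 -0.6  1.6 -0.8 -0.1 -1.2]
[ 0.08709519 -0.00077554] -1.547195158090003 0.01 [-0.1  2.3 -2.5  0.1  2.  -1.4  0.5 -0.8]
```

```bash
python3 -m creep '[{"translation":[-8,20,0],"roll":0,"gripper":10},{"translation":[-18,50,0],"roll":0,"gripper":10},{"translation":[-29,82,0],"roll":0,"gripper":10},{"translation":[-39,114,0],"roll":0,"gripper":10},{"translation":[-50,146,0],"roll":0,"gripper":10}]' >/dev/null
python3 -m creep '[{"translation":[-10,32,0],"roll":0,"gripper":10},{"translation":[-20,62,0],"roll":0,"gripper":10},{"translation":[-32,92,0],"roll":0,"gripper":10},{"translation":[-42,122,0],"roll":0,"gripper":10},{"translation":[-50,145,0],"roll":0,"gripper":10}]' >/dev/null
python3 -m creep '[{"translation":[-10,27,0],"roll":-3,"gripper":10},{"translation":[-20,54,0],"roll":-6,"gripper":10},{"translation":[-28,80,0],"roll":-9,"gripper":10},{"translation":[-33,93,0],"roll":-11,"gripper":10},{"translation":[-33,93,0],"roll":-11,"gripper":10}]' >/dev/null
python3 -m creep '[{"translation":[0,0,0],"roll":0,"gripper":10},{"translation":[0,0,0],"roll":0,"gripper":10},{"translation":[0,0,0],"roll":0,"gripper":10},{"translation":[0,0,0],"roll":0,"gripper":10}]'
python3 m.py
python3 - <<'E'
from h import *
o=telemetry.get_obs(); T=R.from_quat(o["tool_rot"]).as_matrix(); print((T.T@([.4607,-.0638,.2]-o["position"])*1000).round(1))
E
```

```text
time: 12.83
position: [0.4576, -0.0637, 0.2471]
tool_rot: [0.979, 0.203, -0.0, -0.0]
ft_force: [-0.6, 0.5, -4.0]
grip_width: 0.0211
grip_force: 50.0
Mz 0.032 F [-0.6  0.5 -4. ] yaw 23.4 q6 0.781 12.8333
[ 2.8  1.4 47.1]
```

```bash
python3 -m creep '[{"translation":[3,1,20],"roll":0,"gripper":10},{"translation":[3,1,40],"roll":0,"gripper":10},{"translation":[3,1,46],"roll":0,"gripper":10},{"translation":[3,1,46],"roll":0,"gripper":10},{"translation":[3,1,46],"roll":0,"gripper":10}]'
python3 m.py
python3 - <<'E'
from h import *
im=viewer.camera("wrist"); cv2.imwrite("pics/w5.png",im)
cv2.imwrite("pics/w5c.png",cv2.resize(im[20:190,180:380],None,fx=3.5,fy=3.5,interpolation=cv2.INTER_CUBIC))
c=cam("wrist"); a=np.radians(45.5-60)
print("nut corners pred",[((w2pix(c,[.5411+.0208*np.cos(a+k*np.pi/3),-.0297+.0208*np.sin(a+k*np.pi/3),.1425])-[180,20])*3.5).round().tolist() for k in range(6)])
print("spindle top",((w2pix(c,[.5411,-.0297,.171])-[180,20])*3.5).round())
E
```

```text
time: 13.25
position: [0.4612, -0.0641, 0.2016]
tool_rot: [0.979, 0.203, -0.0, -0.0]
ft_force: [-0.6, -0.6, -3.5]
grip_width: 0.0214
grip_force: 50.0
Mz -0.03 F [-0.6 -0.6 -3.5] yaw 23.4 q6 0.783 13.25
nut corners pred [[416.0, 186.0], [293.0, 168.0], [219.0, 271.0], [267.0, 386.0], [384.0, 403.0], [459.0, 306.0]]
spindle top [340. 282.]
```

View pics/w5c.png

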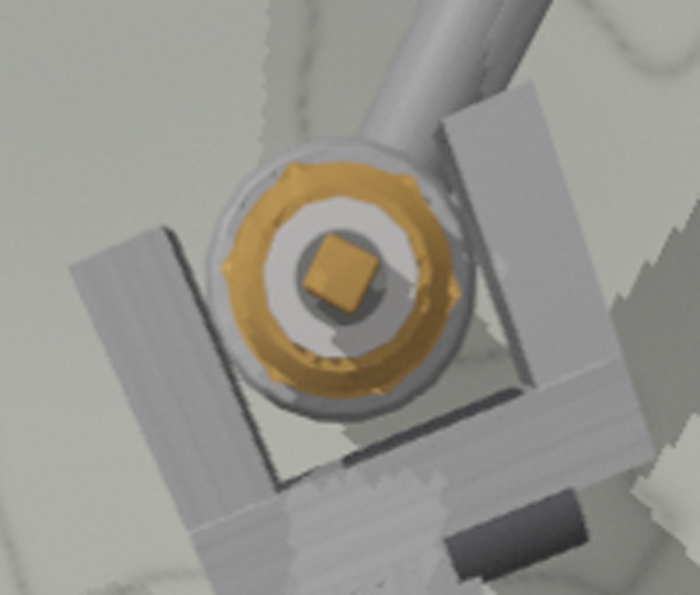

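Good view. The nut corners at about (412,180), (292,168), (228,268), (275,383), (383,392) and (457,293) agree with the prediction. The jaw inner corners are at (165,228), (278,490), (443,122) and (533,386). Computing the remaining correction.

Run:
```python
from h import *
from scipy.optimize import least_squares
c=cam("wrist"); o=telemetry.get_obs(); T=R.from_quat(o["tool_rot"]).as_matrix(); p0=np.array(o["position"])
P=np.array([(165,228),(278,490),(443,122),(533,386)])/3.5+[180,20]-.35
N=np.array([(412,180),(292,168),(228,268),(275,383),(383,392),(457,293)])/3.5+[180,20]-.35
def pts(x):
    b=np.radians(22.5)+x[2]; m=np.array([np.cos(b),-np.sin(b)]); n=np.array([-np.sin(b),-np.cos(b)])
    q=[.0188*n+.012*m,.0188*n-.023*m,-.0188*n+.012*m,-.0188*n-.023*m]
    return [p0+T@np.r_[x[:2]+v,.010] for v in q]
r=least_squares(lambda x:np.ravel([w2pix(c,a)-b for a,b in zip(pts(x),P)]),[.0877,0,0],x_scale=[.01,.01,.1]); print("jaw",r.x[:2],np.degrees(r.x[2]),r.fun.round(1))
def hx(x): 
    a=x[2]-np.pi/3*np.arange(6)*-1; return np.ravel([w2pix(c,[x[0]+.0208*np.cos(t),x[1]+.0208*np.sin(t),.1425])-b for t,b in zip(a,N)])
n=least_squares(hx,[.5411,-.0297,np.radians(-14.5)],x_scale=[.01,.01,.1]); print("nut",n.x[:2],np.degrees(n.x[2]),n.fun.round(1))
t=T.T@(np.r_[n.x[:2],0]-p0); print("nut in tool mm",t[:2]*1000, "finger-measured",(T.T@([.5411,-.0297,0]-p0))[:2]*1000)
```

```text
jaw [ 0.08763971 -0.00076118] -1.213482483283774 [ 1.   1.7 -1.8 -0.4  0.5 -1.2  0.3 -0.1]
nut [ 0.54215886 -0.02931488] -12.605272382413037 [ 0.6 -0.8 -0.4 -1.3 -2.2  0.4 -1.   0.1  1.8  1.1  1.2  0.8]
nut in tool mm [87.58910241 -0.45054554] finger-measured [86.4643698  -0.51748668]
```

```bash
python3 -m creep '[{"translation":[0,2,10],"roll":-1,"gripper":10},{"translation":[0,2,22],"roll":-1,"gripper":10},{"translation":[0,2,30],"roll":-1,"gripper":10},{"translation":[0,2,30],"roll":-1,"gripper":10},{"translation":[0,2,30],"roll":-1,"gripper":10}]' 55 | grep -E "pos|force"
python3 -m creep '[{"translation":[0,0,3],"roll":0,"gripper":10},{"translation":[0,0,6],"roll":0,"gripper":10},{"translation":[0,0,6],"roll":0,"gripper":10}]'| grep -E "pos|force"; python3 m.py
```

```text
position: [0.462, -0.0664, 0.1718]
ft_force: [-0.5, 0.7, -4.5]
grip_force: 55.0
position: [0.4619, -0.0664, 0.1655]
ft_force: [-0.5, 0.8, -4.6]
grip_force: 55.0
Mz -0.004 F [-0.5  0.8 -4.6] yaw 24.4 q6 0.763 13.9667
```

```bash
python3 -m creep '[{"translation":[0,0,2],"roll":0,"gripper":10},{"translation":[0,0,4],"roll":0,"gripper":10},{"translation":[0,0,4],"roll":0,"gripper":10}]'| grep -E "pos|force"; python3 m.py
python3 -m creep '[{"translation":[0,0,2],"roll":0,"gripper":10},{"translation":[0,0,4],"roll":0,"gripper":10},{"translation":[0,0,4],"roll":0,"gripper":10}]'| grep -E "pos|force"; python3 m.py
python3 - <<'E'
from h import *
o=telemetry.get_obs();print(o["moment"])
E
```

```text
position: [0.4617, -0.0663, 0.1613]
ft_force: [-0.1, 0.5, -3.7]
grip_force: 55.0
Mz 0.007 F [-0.1  0.5 -3.7] yaw 24.4 q6 0.763 14.2167
position: [0.4617, -0.0663, 0.1572]
ft_force: [-0.3, -0.9, -4.9]
grip_force: 55.0
Mz -0.049 F [-0.3 -0.9 -4.9] yaw 24.4 q6 0.763 14.4667
[ 0.00915419 -0.01646262 -0.04936268]
```

The jaws slid over the nut without force. Now I turn clockwise about the nut axis, 88 mm ahead of the TCP.

```bash
python3 -m creep '[{"translation":[0.5,-9.2,1],"roll":6,"gripper":10},{"translation":[1.9,-18.3,1],"roll":12,"gripper":10},{"translation":[1.9,-18.3,1],"roll":12,"gripper":10}]'| grep -E "pos|force|width"; python3 m.py
python3 -m creep '[{"translation":[0.5,-9.2,0],"roll":6,"gripper":10},{"translation":[1.9,-18.3,0],"roll":12,"gripper":10}]'| grep -E "pos|force|width"; python3 m.py
```

```text
position: [0.4559, -0.0487, 0.1566]
ft_force: [-0.6, -3.0, -4.2]
grip_width: 0.0212
grip_force: 55.0
Mz 0.014 F [-0.6 -3.  -4.2] yaw 12.4 q6 1.006 14.7167
position: [0.4541, -0.0316, 0.1566]
ft_force: [-0.8, -2.7, -3.9]
grip_width: 0.0211
grip_force: 55.1
Mz 0.381 F [-0.8 -2.7 -3.9] yaw 0.4 q6 1.252 14.8833
```

```bash
python3 -m creep '[{"translation":[0.5,-9.2,0],"roll":6,"gripper":10},{"translation":[1.9,-18.3,0],"roll":12,"gripper":10},{"translation":[4.3,-27.2,0],"roll":18,"gripper":10},{"translation":[7.6,-35.8,0],"roll":24,"gripper":10}]'| grep -E "pos|force|width"; python3 m.py
python3 - <<'E'
from h import *
o=telemetry.get_obs(); T=R.from_quat(o["tool_rot"]).as_matrix(); print((T.T@([.5414,-.0296,0]-o["position"]))[:2]*1000)
E
```

```text
position: [0.4611, 0.0044, 0.1565]
ft_force: [-1.5, -4.8, -3.9]
grip_width: 0.021
grip_force: 55.0
Mz 0.216 F [-1.5 -4.8 -3.9] yaw -23.6 q6 1.754 15.2167
[87.28786585 -1.47604461]
```

```bash
python3 -m creep '[{"translation":[0.5,-9.2,0],"roll":6,"gripper":10},{"translation":[0.5,-9.2,0],"roll":6,"gripper":10}]'| grep -E "force|width"; python3 m.py
python3 -m creep '[{"translation":[0,4.6,0],"roll":-3,"gripper":10},{"translation":[0.3,7,0],"roll":-4.5,"gripper":10},{"translation":[0.3,7,0],"roll":-4.5,"gripper":10},{"translation":[0.3,7,0],"roll":-4.5,"gripper":10}]'| grep -E "force|width"; python3 m.py
```

```text
ft_force: [-1.6, -3.9, -4.1]
grip_width: 0.0209
grip_force: 55.0
Mz -0.172 F [-1.6 -3.9 -4.1] yaw -29.5 q6 1.876 15.3833
ft_force: [-1.0, -1.6, -4.6]
grip_width: 0.0213
grip_force: 55.0
Mz 0.015 F [-1.  -1.6 -4.6] yaw -25.1 q6 1.78 15.7167
```

Unloaded. Lifting straight up and checking the nut.

```bash
python3 -m creep '[{"translation":[0,0,-4],"roll":0,"gripper":10},{"translation":[0,0,-8],"roll":0,"gripper":10},{"translation":[0,0,-12],"roll":0,"gripper":10}]'| grep -E "pos|force|width"; python3 m.py
python3 -m creep '[{"translation":[0,0,-8],"roll":0,"gripper":10},{"translation":[0,0,-20],"roll":0,"gripper":10},{"translation":[0,0,-33],"roll":0,"gripper":10},{"translation":[0,0,-33],"roll":0,"gripper":10},{"translation":[0,0,-33],"roll":0,"gripper":10}]'| grep -E "pos|force|width"; python3 m.py
python3 - <<'E'
from h import *
im=viewer.camera("wrist")
cv2.imwrite("pics/w6c.png",cv2.resize(im[20:190,180:380],None,fx=3.5,fy=3.5,interpolation=cv2.INTER_CUBIC))
c=cam("wrist")
for d in(-2,-12): 
    a=np.radians(d); print(d,[((w2pix(c,[.5414+.0208*np.cos(a+k*np.pi/3),-.0296+.0208*np.sin(a+k*np.pi/3),.1425])-[180,20])*3.5).round().tolist() for k in range(6)])
E
```

```text
position: [0.4624, 0.0073, 0.1689]
ft_force: [0.6, 0.2, -3.7]
grip_width: 0.021
grip_force: 55.0
Mz 0.027 F [ 0.6  0.2 -3.7] yaw -25.1 q6 1.782 15.9667
position: [0.4631, 0.0072, 0.2027]
ft_force: [-1.1, 0.1, -3.7]
grip_width: 0.0214
grip_force: 55.0
Mz 0.078 F [-1.1  0.1 -3.7] yaw -25.1 q6 1.782 16.3833
-2 [[294.0, 158.0], [222.0, 263.0], [272.0, 378.0], [390.0, 393.0], [463.0, 294.0], [418.0, 174.0]]
-12 [[315.0, 151.0], [226.0, 241.0], [256.0, 364.0], [370.0, 399.0], [458.0, 315.0], [434.0, 190.0]]
```

View pics/w6c.png

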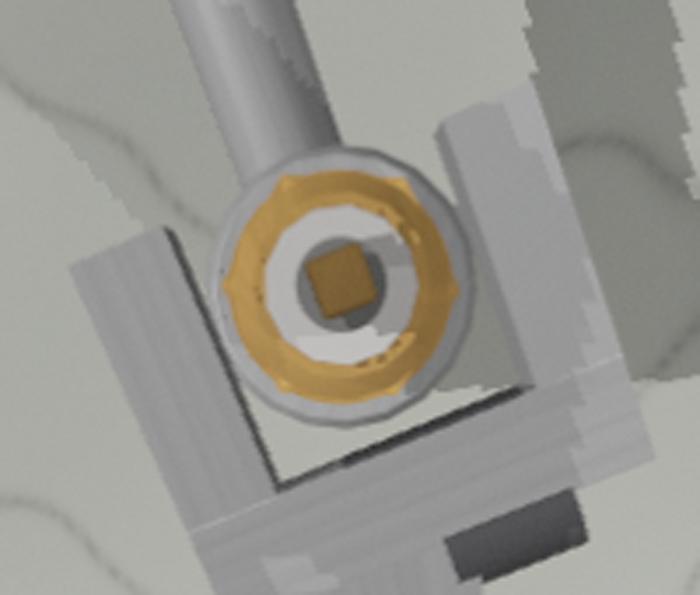

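The nut corners, at about (285,180), (230,288), (285,388), (400,395), (455,290) and (405,185), show it turned about 43° with the wrench. Adding the roughly 0.2 rad from the fingers, the nip is about 0.95 rad, within range. Now I take the wrench back to the board.

```bash
python3 -m creep '[{"translation":[0,0,-20],"roll":0,"gripper":10},{"translation":[0,0,-45],"roll":0,"gripper":10},{"translation":[-9,-28,-45],"roll":0,"gripper":10},{"translation":[-18,-57,-45],"roll":0,"gripper":10},{"translation":[-27,-86,-45],"roll":0,"gripper":10}]' >/dev/null
python3 -m creep '[{"translation":[-9,-28,0],"roll":0,"gripper":10},{"translation":[-18,-57,0],"roll":0,"gripper":10},{"translation":[-27,-86,0],"roll":0,"gripper":10},{"translation":[-37,-116,0],"roll":0,"gripper":10},{"translation":[-46,-145,0],"roll":0,"gripper":10}]' >/dev/null
python3 -m creep '[{"translation":[-9,-28,0],"roll":-6,"gripper":10},{"translation":[-18,-57,0],"roll":-12,"gripper":10},{"translation":[-28,-87,0],"roll":-18,"gripper":10},{"translation":[-28,-87,0],"roll":-24,"gripper":10},{"translation":[-28,-87,0],"roll":-30,"gripper":10}]' >/dev/null
python3 -m creep '[{"translation":[0,0,0],"roll":-6,"gripper":10},{"translation":[0,0,0],"roll":-7.5,"gripper":10},{"translation":[0,0,0],"roll":-7.5,"gripper":10},{"translation":[0,0,0],"roll":-7.5,"gripper":10}]'; python3 m.py
python3 - <<'E'
from h import *
o=telemetry.get_obs(); T=R.from_quat(o["tool_rot"]).as_matrix(); print((T.T@([.506,.338,.0435]-o["position"])*1000).round(1))
E
```

```text
time: 18.02
position: [0.5053, 0.3377, 0.2453]
tool_rot: [0.994, 0.107, -0.001, 0.0]
ft_force: [0.4, 0.1, -4.5]
grip_width: 0.0215
grip_force: 55.0
Mz -0.062 F [ 0.4  0.1 -4.5] yaw 12.3 q6 1.761 18.0167
[ 1.200e+00 -2.000e-01  2.018e+02]
```

```bash
python3 -m creep '[{"translation":[0,0,20],"roll":0,"gripper":10},{"translation":[0,0,55],"roll":0,"gripper":10},{"translation":[0,0,90],"roll":0,"gripper":10},{"translation":[0,0,125],"roll":0,"gripper":10},{"translation":[0,0,155],"roll":0,"gripper":10}]' >/dev/null
python3 -m creep '[{"translation":[0,0,20],"roll":0,"gripper":10},{"translation":[0,0,33],"roll":0,"gripper":10},{"translation":[0,0,39],"roll":0,"gripper":10},{"translation":[0,0,39],"roll":0,"gripper":10},{"translation":[0,0,39],"roll":0,"gripper":10}]' |grep -E "pos|for"
python3 -m creep '[{"translation":[0,0,3],"roll":0,"gripper":10},{"translation":[0,0,5],"roll":0,"gripper":10},{"translation":[0,0,6],"roll":0,"gripper":10},{"translation":[0,0,6],"roll":0,"gripper":10}]' |grep -E "pos|for"
```

```text
position: [0.5069, 0.3383, 0.0533]
ft_force: [0.6, 0.2, -4.2]
grip_force: 55.0
position: [0.5062, 0.3381, 0.0471]
ft_force: [0.3, -0.4, -3.9]
grip_force: 55.0
```

```bash
python3 -m creep '[{"translation":[0,0,1],"roll":0,"gripper":10},{"translation":[0,0,2],"roll":0,"gripper":10},{"translation":[0,0,2],"roll":0,"gripper":10}]' |grep -E "pos|for"
python3 -m creep '[{"translation":[0,0,1],"roll":0,"gripper":10},{"translation":[0,0,2],"roll":0,"gripper":10},{"translation":[0,0,2],"roll":0,"gripper":10}]' |grep -E "pos|for"
```

```text
position: [0.5059, 0.3379, 0.0445]
ft_force: [0.1, 0.1, -4.5]
grip_force: 55.0
position: [0.5061, 0.338, 0.043]
ft_force: [-0.4, -0.8, 0.3]
grip_force: 55.0
```

Contact is at the expected height. Opening gently, then lifting clear.

```bash
python3 -m creep '[{"translation":[0,0,0],"roll":0,"gripper":30},{"translation":[0,0,0],"roll":0,"gripper":45},{"translation":[0,0,0],"roll":0,"gripper":62},{"translation":[0,0,0],"roll":0,"gripper":62},{"translation":[0,0,0],"roll":0,"gripper":62}]' 10 |grep -E "pos|for|wid"
python3 -m creep '[{"translation":[0,0,-10],"roll":0,"gripper":62},{"translation":[0,0,-40],"roll":0,"gripper":62},{"translation":[0,0,-80],"roll":0,"gripper":62},{"translation":[0,0,-120],"roll":0,"gripper":62},{"translation":[0,0,-150],"roll":0,"gripper":62}]' |grep -E "pos|for|wid"
python3 -m creep '[{"translation":[0,0,-35],"roll":0,"gripper":62},{"translation":[0,0,-50],"roll":0,"gripper":62},{"translation":[0,0,-50],"roll":0,"gripper":62},{"translation":[0,0,-50],"roll":0,"gripper":62}]' |grep -E "pos|for|wid"
python3 - <<'E'
from h import *
im=viewer.camera("wrist"); cv2.imwrite("pics/w7.png",im)
print([(np.round(d["bbox"]).tolist(),round(d["p"],2)) for d in viewer.recognise("wrist","wrench")])
b=cv2.imread("pics/w3.png"); print("mean diff board area",np.abs(im[60:260,190:350].astype(int)-b[60:260,190:350]).mean())
h=cv2.cvtColor(im,cv2.COLOR_BGR2HSV); c=cam("wrist")
for v in(170,200,230):
    u=np.where(h[v,240:310,1]<90)[0]+240; print(v,u.min(),u.max(),pix2w(c,(u.mean(),v),.032).round(4))
E
```

```text
position: [0.5062, 0.338, 0.0427]
ft_force: [0.0, 0.1, -0.3]
grip_width: 0.0466
grip_force: 0.0
position: [0.5068, 0.3383, 0.1964]
ft_force: [1.2, 0.3, -0.6]
grip_width: 0.0617
grip_force: 0.0
position: [0.5062, 0.3381, 0.2442]
ft_force: [-0.4, 0.1, -0.9]
grip_width: 0.0618
grip_force: 0.0
[([18.0, 0.0, 100.0, 125.0], 0.87), ([244.0, 85.0, 73.0, 198.0], 0.63)]
mean diff board area 8.9523125
170 267 286 [0.5231 0.342  0.032 ]
200 267 286 [0.4895 0.3346 0.032 ]
230 267 285 [0.4537 0.3274 0.032 ]
```

The wrench is back where it lay, with its handle line at y≈0.335 and yaw about 12°. The gripper is clear, so I'm handing in.

```bash
python3 -c "
from rig import hand_in; print(hand_in())"
```

```text
the job is handed in; nothing more can be done
None
```

I ran the nut down to its seat with the fingers, tightened it with the larger wrench to an estimated 0.95 rad past the seat (a flat is 1.05 rad; 0.6 to 1.5 is accepted), laid the wrench back on the board where it was, and handed the job in; no verdict came back.

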